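# Seat the board carrier and start the tester with the two-key start

## Robot

A 6-joint arm with a two-finger parallel gripper is mounted at the origin on the work surface. World frame = base frame: x ahead of the robot, y to its left, z up, the work surface at z = 0. Lengths are in mm, angles in rad, forces in N, time in s.
With the tool pointing down it reaches from about 350 to 875 mm from the base axis. Payload 4.2 kg.
Tool frame: the origin (TCP) lies midway between the tips of the shut fingers; the grasp point (between the pads) lies 19 mm behind it (arm.tcp_to_grasp is the distance from the TCP to the grasp point, in mm); z points along the fingers, y is the line along which they close (so a half turn about z gives the same grasp; the last joint's range is limited). The gripper opens to 85 mm and grips with 20 to 120 N. Pads are 22 mm wide; open, the fingers measure 114 mm over their backs; the gripper's body (76 mm by 85 mm) begins 54 mm behind the grasp point. The pads swing forward as they close: fully open they stand 13 mm farther back than shut.
Start: joints at [-0.984, 0.385, 0.008, 0, -1.194, -0.259], TCP at [201.241, -591.694, 231.312] pointing down, gripper open.
Joint ranges: [-3.14, 3.14], [-1.21, 2.06], [-1.07, 1.41], [-3.16, 2.05], [-2.99, -0.16], [-3.1, 3.1]. Speed limits (rad/s): [2.79, 2.79, 3.14, 3.14, 3.14, 3.14].

## Interface

Orientations are given as a unit quaternion [x, y, z, w].
In Python, from bench import arm, imaging, job, models gives the robot as it stands.
- The arm moves only by the tool arm_command, never from a script. Its argument "rows" is a list of rows, each an object with "grip": the opening, from 0 (shut) to 1 (fully open); "linear": the shift along the tool's x, y, z in mm, a list of three; "rot": the turn, a rotation vector about the tool's x, y, z in rad, a list of three. In form: [{"grip": grip, "linear": [tx, ty, tz], "rot": [rx, ry, rz]}, ...]. A call has 1 to 10 rows; each row is the pose to reach, as a shift and turn from the pose commanded when the call began, along the tool's axes at that moment; what a row does not reach only later rows make up. A row lasts 1/8 s, in which the tool goes at most 62.5 mm and 10.7 degrees, less where a joint would pass 70% of its speed; a pose out of reach is approached as far as the arm can. A call with a gripper value outside its range is refused whole. The fingers move at their own pace and stop on an object; the grip force is fixed at half the most. Time passes only in rows, so rows that repeat a pose let the fingers close. It gives the time, the measured TCP pose, the force, the opening and the grip force at its end, in the units of the state.
- arm.read_state(): the state, without advancing time (a new reading comes with each control period).
- imaging.get_image(name): name is "side" or "top"; returns a dict with "frame" (480x640x3 uint8, red, green, blue), "fx", "fy", "cx", "cy" (pixels), "k1" (the pictures are not rectified: a ray, as slopes to the right and down, at radius r is drawn at 1 + k1 r^2 times it, then the intrinsics apply), "extrinsics" (4x4, takes a point from world to camera coordinates). Camera axes: x right, y down, z forward; pixel columns grow to the right and rows downward; lengths in mm; the calibration is good to about 2 mm. A picture is of the moment at which its call begins. There is no depth.
- job.job_done(): hands the job in; it is judged then, once.
Trained networks look in a picture, given as the dict that the camera call returned (one of the last four; its "shot" number tells which), for a name from the list of things; names that differ only in an ending like _2 or _b are one class to them, and where a whole thing is asked for, a point or a joint stands for the part that bears it (a point fixed in the world has none). Each returns a list of dicts, best first, with "score" (0 to 1); they miss things now and then, are a little off and sometimes report something else, mostly with a low value. They report only what shows in the picture. A call takes as long as a camera call. They do not tell look-alikes from the thing itself.
- models.spot_in(picture, query): "rect" ([left, top, right, bottom] in pixels, round what is visible of it).
- models.tip_of(picture, query): "pixel" ([column, row] in pixels: a listed point, or the origin of a listed thing).
The state is a dict: "clock": time; "joints": joint angles; "joint_vel": joint speeds; "joint_efforts": joint torques, N m; "position": TCP position; "ee_rot": TCP orientation; "contact_force": force on the tool from outside, world axes, zero at the start; "wrist_torque": the same for the moment, N m; "gripper_width": finger opening in mm; "grasp_force": force on a finger pad.
Only numpy, scipy, OpenCV 4.12 (cv2) and the standard library are available. Lean on these libraries where they do the work, as an engineer would, in place of code of your own. Each camera call takes 0.05 s, during which the arm holds its last target. There are 200 camera calls.

## Task

With the fingertips, push the board carrier along the jig's channel until it sits home against the end block; slide it only, do not lift it. Then put one fingertip on each of the two round start keys of the start box, press both fully down together without pressing the small square stop key between them, hold them down for three full seconds and let both go. Leave the other things on the bench where they are.

Things in the scene. Friction and masses are not known exactly. Their poses are not given: they have to be found in the camera images.
- jig: fixed aluminium test jig, 220 mm long (its x) x 110 mm wide (its y); origin at the middle of its underside, on the bench. The channel floor is 12 mm above the bench; two guide rails along x, 66 mm apart inside, rise to 22 mm above the bench. At the +x end a black end block, 90 mm wide, rises to 42 mm (48 mm with the cap on it); its inner face is at x = +90 mm. The other end (-x) is open. The carrier is pushed along +x.
- carrier_mid (a point): centre (half-way up) of the loose board carrier: grey block 60 mm long (jig x) x 62 mm wide x 32 mm tall with a green circuit board on top, 0.18 to 0.35 kg, standing on the channel floor between the rails, its centre 28 mm above the bench. It starts 45 to 90 mm short of home; home, touching the end block, its centre is at jig x = +60 mm. Its axes are nearly those of the jig.
- startbox: fixed grey start box, 110 mm (x) x 130 mm (y) x 46 mm tall; origin at the middle of its underside, on the bench. On top: two round start keys at x = 0, y = +30 and -30 mm, and a square stop key at x = 0, y = 0.
- start_a_top (a point): middle of the flat top of the round black start key on the box's +y side: 28 mm across, top 67 mm above the bench when up; moves down with the key
- start_b_top (a point): middle of the flat top of the round black start key on the box's -y side, the same as the other, 60 mm from it
- start_a (a joint): travel of that start key in m: 0 up, 0.008 fully down; springy, starts to move at about 1 N, fully down takes 3.5 N, springs back by itself
- start_b (a joint): travel of the other start key in m, the same
- stop (a joint): travel of the small square black stop key (14 mm square, top 56 mm above the bench) half-way between the start keys, in m: 0 up, 0.005 fully down. Not to be pressed.
- screwdriver: loose screwdriver lying on the bench, 170 mm long, orange handle; origin near its underside; a bystander
- flux: loose amber glass jar, 38 mm across, 55 mm tall; origin near its underside; a bystander
- spool: loose metal solder spool standing on its end, 54 mm across, 40 mm tall; origin near its underside; a bystander
- meter: loose yellow multimeter lying flat, 150 x 75 x 40 mm; origin near its underside; a bystander
- spanner: loose steel spanner lying flat, 150 mm long; origin near its underside; a bystander
- tray: loose blue open parts tray, 100 x 140 x 35 mm; origin near its underside; a bystander
Not all that is in view belongs to the job. Leave any brown look-alike of the startbox alone.

How it is judged:
By the outcome, as a careful person would: the job done as asked, in the order asked, and still so for the second after the job is handed in, with the robot touching nothing.
It also fails if it takes over 56 s, if anything falls off the work surface, if the arm or the gripper's body presses on something with over 40 N, if the wrist force passes 120 N, or if a joint passes its speed limit or range.

## Working session

There is one attempt and no reset: what is moved stays moved. The work goes in short steps, Python scripts to look and compute and a tool call to move; the robot and the scene stay as the last step left them, time stands still between calls to the robot, and variables do not carry over. Pictures are saved under pics/ and viewed, at most 11 in all, crops included, and the job is handed in when it is done.

Besides the shell and the picture viewer there is one more tool, called after "Request:" as name([rows], argument=value, ...), one row to a line, values as JSON. arm_command: Moves the arm, as the interface text tells. Its arguments: {"type":"object","properties":{"rows":{"type":"array"}},"required":["rows"]}

```bash
mkdir -p pics
cat > h.py <<'E'
import numpy as np, cv2
from bench import arm, imaging, job, models
def ray(p,px):
    d=np.array([(px[0]-p['cx'])/p['fx'],(px[1]-p['cy'])/p['fy']]);u=d.copy()
    for _ in range(20): u=d/(1+p['k1']*(u@u))
    E=np.array(p['extrinsics']);R,t=E[:3,:3],E[:3,3]
    return -R.T@t, R.T@np.array([u[0],u[1],1])
def atz(p,px,z):
    o,d=ray(p,px); return o+d*(z-o[2])/d[2]
def proj(p,X):
    E=np.array(p['extrinsics']);c=E[:3,:3]@np.array(X,float)+E[:3,3];u=c[:2]/c[2];u=u*(1+p['k1']*(u@u))
    return [round(float(u[0]*p['fx']+p['cx'])),round(float(u[1]*p['fy']+p['cy']))]
def save(p,n,crop=None,s=1):
    f=np.array(p['frame'])[:,:,::-1]
    if crop: f=f[crop[1]:crop[3],crop[0]:crop[2]]
    cv2.imwrite('pics/'+n,cv2.resize(f,None,fx=s,fy=s,interpolation=cv2.INTER_CUBIC))
E
python3 - <<'E'
from h import *
s=arm.read_state(); print(s['position'],s['ee_rot'],s['contact_force'])
Z=dict(jig=0,carrier_mid=28,startbox=0,start_a_top=67,stop=56,screwdriver=0,flux=0,spool=0,meter=0,spanner=0,tray=0)
for n in('top','side'):
    p=imaging.get_image(n); save(p,n+'1.png')
    print(n,'cam',ray(p,[320,240])[0].round())
    for q in Z:
        for r in models.tip_of(p,q)[:3]: print(q,round(r['score'],2),np.round(r['pixel']),atz(p,r['pixel'],Z[q]).round(1)[:2])
E
```

```text
[ 201.08676336 -591.15234455  230.22014293] [-1.63101725e-01  9.86608657e-01  1.06483862e-03 -2.25410046e-04] [-0.54411721  0.16986422  0.66954229]
top cam [ 361.   -2. 1392.]
jig 0.57 [251. 254.] [544.8 166.4]
carrier_mid 0.95 [249. 244.] [566.9 170.5]
startbox 0.9 [389. 331.] [ 337.4 -197.9]
startbox 0.85 [374. 243.] [ 573. -162.]
startbox 0.71 [471. 306.] [ 402.7 -417.4]
start_a_top 0.68 [379. 330.] [ 342.7 -164.5]
start_a_top 0.64 [364. 236.] [ 580.  -128.7]
start_a_top 0.47 [469. 306.] [ 401.2 -393.9]Traceback (most recent call last):
  File "<stdin>", line 8, in <module>
ValueError: it knows: carrier_mid, flux, jig, meter, screwdriver, spanner, spool, start_a_top, start_b_top, startbox, tray
```

Run:
```python
from h import *
Z=dict(jig=0,carrier_mid=28,startbox=0,start_a_top=67,flux=0,spool=0,meter=0,spanner=0,tray=0,screwdriver=0)
for n in('top','side'):
    p=imaging.get_image(n); save(p,n+'2.png')
    print(n,'cam',ray(p,[320,240])[0].round())
    for q in Z:
        for r in models.tip_of(p,q)[:6]:
            if r['score']>.3: print(q,round(r['score'],2),np.round(r['pixel']),atz(p,r['pixel'],Z[q]).round(1)[:2])
```

```text
top cam [ 361.   -2. 1392.]
jig 0.8 [250. 249.] [555.9 168.7]
jig 0.48 [350. 162.] [ 797.6 -102.8]
jig 0.32 [314. 222.] [630.7  -2.4]
carrier_mid 0.61 [249. 245.] [563.7 168.6]
startbox 0.91 [373. 241.] [ 577.6 -159.4]
startbox 0.83 [390. 333.] [ 333.5 -200. ]
startbox 0.65 [470. 306.] [ 401.1 -417.1]
start_a_top 0.53 [378. 331.] [ 340.2 -160.7]
start_a_top 0.48 [360. 235.] [ 582.9 -119. ]
start_a_top 0.38 [470. 308.] [ 394.4 -396.1]
spool 0.71 [270. 164.] [793.8 117.9]
meter 0.81 [476. 237.] [ 587.4 -440.8]
spanner 0.66 [171. 263.] [520.2 382.3]
tray 0.68 [351. 162.] [ 798.5 -104.7]
screwdriver 0.81 [316. 218.] [640.3  -6.7]
side cam [-226.  792.  929.]
jig 0.78 [268. 309.] [565.4 172. ]
carrier_mid 0.88 [268. 303.] [554.6 178.2]
startbox 0.92 [453. 275.] [ 339.1 -206.5]
startbox 0.65 [483. 225.] [ 399.1 -430.2]
startbox 0.6 [364. 240.] [ 582.5 -165.7]
start_a_top 0.58 [447. 264.] [ 328.8 -157.2]
start_a_top 0.4 [479. 210.] [ 398.6 -393.4]
flux 0.96 [378. 297.] [415.6 -27.7]
flux 0.6 [354. 223.] [ 652.7 -205.7]
spool 0.83 [226. 255.] [786.5 116.7]
meter 0.91 [425. 200.] [ 584.3 -424.5]
spanner 0.85 [199. 373.] [524.9 388.8]
spanner 0.45 [427. 202.] [ 574.  -421.7]
tray 0.94 [289. 214.] [ 804.8 -115.1]
screwdriver 0.58 [305. 259.] [633.3  -9.3]
```

View pics/top1.png

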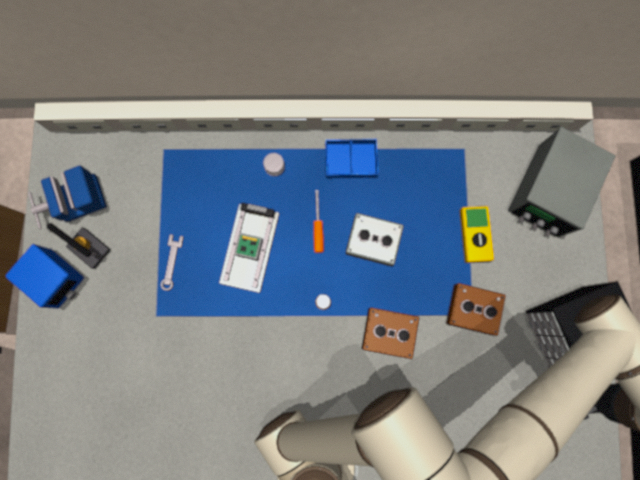

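View pics/side2.png

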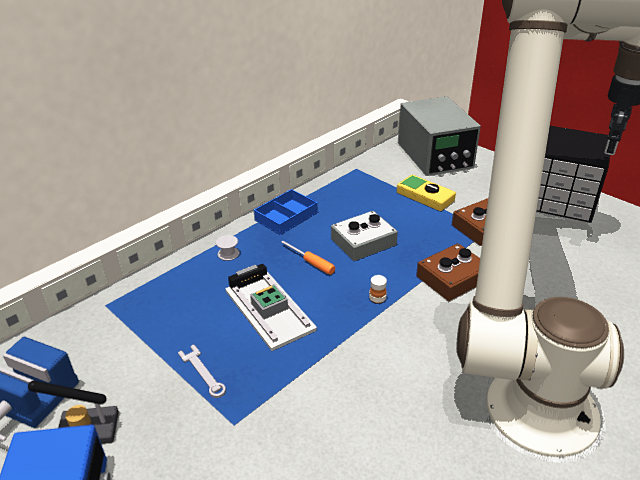

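Start box candidates: grey box (374,240), brown box (390,333) and brown box (477,308). The description says grey, so I take (374,240). There is only one jig, at (250,248), with the green carrier at (249,245) and the black end block at (259,210). I'll check these in a close crop.

Run:
```python
from h import *
p=imaging.get_image('top'); save(p,'crop1.png',(212,195,412,300),4)
```

```text
(no output)
```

View pics/crop1.png

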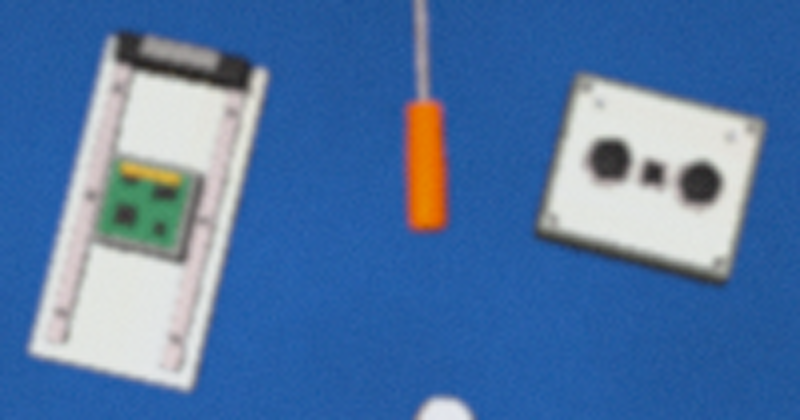

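The crop shows the grey start box, with round keys at crop (609,160) and (700,183) and the stop key between them. The carrier (centre about (148,208)) lies short of the black end block at the top of the jig.

Run:
```python
from h import *
p=imaging.get_image('top')
C=lambda c:[(c[0]+.5)/4-.5+212,(c[1]+.5)/4-.5+195]
P={k:atz(p,C(c),z) for k,c,z in [('k1',(609,160),67),('k2',(700,183),67),('stop',(653,174),56),('jBL',(29,353),12),('jBR',(192,391),12),('jTR',(268,68),12),('jTL',(110,35),12),('eTL',(121,33),45),('eBL',(118,63),45),('eBR',(246,88),45),('cTL',(119,157),44),('cTR',(199,175),44),('cBL',(97,238),44),('cBR',(181,261),44)]}
for k in P: print(k,P[k].round(1))
d=P['k1']-P['k2'];print(np.hypot(*d[:2]),np.degrees(np.arctan2(d[1],d[0])),((P['k1']+P['k2'])/2).round(1))
for a,b in [('jBL','jTL'),('jBR','jTR'),('cBL','cTL'),('cBR','cTR')]:
    d=P[b]-P[a];print(a,np.hypot(*d[:2]).round(1),np.degrees(np.arctan2(d[1],d[0])).round(2))
print(sum(P[k] for k in('jBL','jBR','jTR','jTL'))/4,sum(P[k] for k in('cBL','cBR','cTR','cTL'))/4)
# network, points
for n in('top','side'):
  for _ in range(2):
    p=imaging.get_image(n)
    for q,z in(('carrier_mid',28),('jig',0),('start_a_top',67),('start_b_top',67)):
        for r in models.tip_of(p,q):
            X=atz(p,r['pixel'],z)
            if X[0]>500 and r['score']>.25: print(n,q,round(r['score'],2),np.round(r['pixel'],1),X.round(1)[:2])
save(p,'side3.png',(215,200,415,350),4)
```

```text
k1 [ 583.9 -129.7   67. ]
k2 [ 568.7 -187.9   67. ]
stop [ 576.4 -159.1   56. ]
jBL [465.4 249.4  12. ]
jBR [440.2 141.6  12. ]
jTR [656.5  93.2  12. ]
jTL [679.6 200.   12. ]
eTL [673.3 188.   45. ]
eBL [653.2 189.6  45. ]
eBR [636.1 105.3  45. ]
cTL [590.7 187.8  44. ]
cTR [578.6 135.4  44. ]
cBL [537.5 201.2  44. ]
cBR [522.3 146.4  44. ]
60.11468865406895 75.42820227697817 [ 576.3 -158.8   67. ]
jBL 219.9 -12.98
jBR 221.7 -12.6
cBL 54.9 -14.04
cBR 57.4 -11.01
[560.42321414 171.06756254  12.        ] [557.28162825 167.70368765  44.        ]
top carrier_mid 0.64 [249.9 245.3] [562.9 167.1]
top jig 0.97 [249.8 251.7] [549.7 170.5]
top start_a_top 0.42 [364.  230.9] [ 593.6 -130.2]
top start_b_top 0.44 [387.9 239.7] [ 570.5 -191.2]
top carrier_mid 0.75 [248.8 245.3] [562.9 170. ]
top carrier_mid 0.66 [363.4 232.8] [ 595.3 -132.3]
top carrier_mid 0.42 [473.3 235.1] [ 588.3 -425.3]
top jig 0.71 [246.8 246.4] [564.  178.8]
top start_a_top 0.53 [366.7 233.8] [ 586. -137.]
top start_b_top 0.67 [385.6 241.3] [ 566.3 -185.2]
side carrier_mid 0.79 [267.8 299.5] [564.7 171. ]
side jig 0.77 [268.4 308.7] [565.6 170.9]
side jig 0.6 [198.5 373.2] [525.4 390.4]
side start_a_top 0.53 [355.1 222.8] [ 586.1 -135.7]
side start_b_top 0.4 [374.6 215.3] [ 572.8 -193.4]
side carrier_mid 0.88 [267.9 300.3] [562.6 172.6]
side jig 0.76 [269.2 310.3] [560.5 173. ]
side start_a_top 0.41 [351.8 222.6] [ 592.5 -130.8]
side start_b_top 0.66 [374.6 215.1] [ 573.4 -194. ]
```

View pics/side3.png

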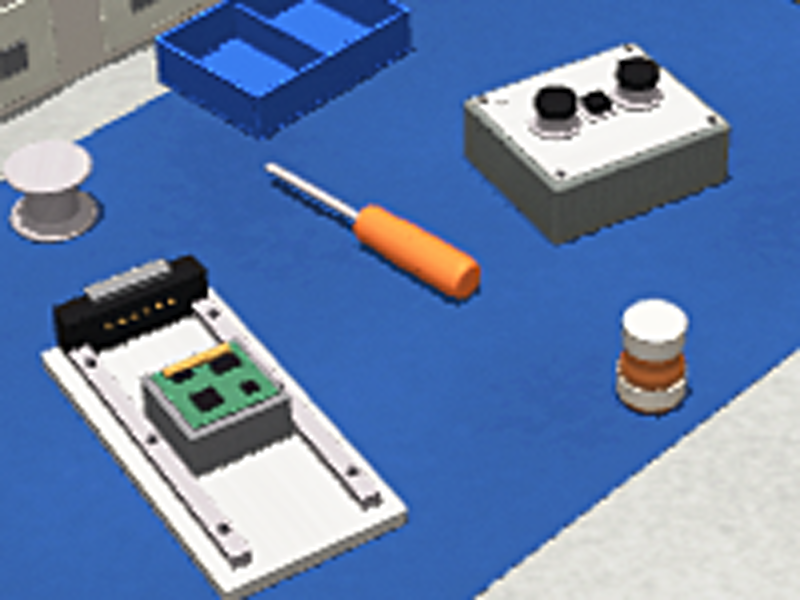

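Request:
arm_command([
  {"grip": 0.5,"linear": [-38,28,3],"rot": [0,0,0.06]},
  {"grip": 0.35,"linear": [-85,64,8],"rot": [0,0,0.15]},
  {"grip": 0.35,"linear": [-130,98,12],"rot": [0,0,0.25]},
  {"grip": 0.35,"linear": [-175,130,16],"rot": [0,0,0.35]},
  {"grip": 0.35,"linear": [-220,165,20],"rot": [0,0,0.45]},
  {"grip": 0.35,"linear": [-265,200,24],"rot": [0,0,0.55]},
  {"grip": 0.35,"linear": [-310,233,28],"rot": [0,0,0.55]},
  {"grip": 0.35,"linear": [-350,262,31],"rot": [0,0,0.55]},
  {"grip": 0.35,"linear": [-381,284,31],"rot": [0,0,0.55]},
  {"grip": 0.35,"linear": [-381,284,31],"rot": [0,0,0.55]},
])

```text
clock: 3.7
position: [471.9, -198.5, 200.4]
ee_rot: [0.109, 0.994, -0.0, 0.0]
contact_force: [-0.9, -0.6, -0.1]
gripper_width: 30.0
grasp_force: 0.0
```

```bash
cat >> h.py <<'E'
from scipy.spatial.transform import Rotation as Ro
def rel(X,ang,s=None):
    "move in tool axes to world X, tool down, tool y at ang deg"
    s=s or arm.read_state(); R=Ro.from_quat(s['ee_rot']); y=np.array([np.cos(np.radians(ang)),np.sin(np.radians(ang)),0]);z=np.array([0,0,-1.])
    T=Ro.from_matrix(np.c_[np.cross(y,z),y,z])
    return R.inv().apply(np.array(X)-s['position']).round(1),(R.inv()*T).as_rotvec().round(3)
J=np.array([560.5,171,0]);a=np.radians(-12.8);jx=np.array([np.cos(a),np.sin(a),0]);jy=np.array([-np.sin(a),np.cos(a),0])
def jig(x,y,z): return J+jx*x+jy*y+[0,0,z]
def st():
    s=arm.read_state();print(round(s['clock'],2),np.round(s['position'],1),'jig',[round(float((s['position']-J)@v),1) for v in(jx,jy)],'F',np.round(s['contact_force'],1),'w',round(s['gripper_width'],1),np.round(s['joint_vel'],2).max());return s
E
python3 - <<'E'
from h import *
s=st(); print(rel(jig(-90,0,120),77.2),rel(jig(-90,0,25),77.2))
p=imaging.get_image('side')
C=lambda c:[(c[0]+.5)/4-.5+215,(c[1]+.5)/4-.5+200]
print(atz(p,C((555,97)),67),atz(p,C((638,68)),67))
E
```

```text
3.7 [ 471.9 -198.5  200.4] jig [-4.6, -379.9] F [-0.9 -0.6 -0.1] w 30.0 0.02
(array([ 83.6, 380.3,  80.4]), array([0.   , 0.001, 0.005])) (array([ 83.6, 380.3, 175.4]), array([0.   , 0.001, 0.005]))
[ 586.04529747 -129.38794619   67.        ] [ 569.86358479 -188.11642533   67.        ]
```

Request:
arm_command([
  {"grip": 0.35,"linear": [11,50,5],"rot": [0,0,0]},
  {"grip": 0.35,"linear": [22,105,20],"rot": [0,0,0]},
  {"grip": 0.35,"linear": [35,160,35],"rot": [0,0,0]},
  {"grip": 0.35,"linear": [47,215,45],"rot": [0,0,0]},
  {"grip": 0.35,"linear": [60,270,60],"rot": [0,0,0]},
  {"grip": 0.35,"linear": [72,325,70],"rot": [0,0,0.005]},
  {"grip": 0.35,"linear": [84,365,80],"rot": [0,0,0.005]},
  {"grip": 0.35,"linear": [84,380,90],"rot": [0,0,0.005]},
  {"grip": 0.35,"linear": [84,380,130],"rot": [0,0,0.005]},
  {"grip": 0.35,"linear": [84,380,155],"rot": [0,0,0.005]},
])

```text
clock: 5.0
position: [472.0, 187.3, 43.8]
ee_rot: [0.114, 0.993, -0.001, -0.001]
contact_force: [0.2, -0.1, -0.6]
gripper_width: 29.8
grasp_force: 0.0
```

Run:
```python
from h import *
s=st(); print(rel(jig(-60,0,27),77.2),rel(jig(18,0,27),77.2))
p=imaging.get_image('side');save(p,'side4.png',(180,200,380,350),4)
```

```text
5.0 [472.  187.3  43.8] jig [-89.9, -3.7] F [ 0.2 -0.1 -0.6] w 29.8 0.5
(array([-29.9,   3.9,  16.8]), array([-0.001, -0.001, -0.006])) (array([-107.9,    4.4,   16.7]), array([-0.001, -0.001, -0.006]))
```

View pics/side4.png

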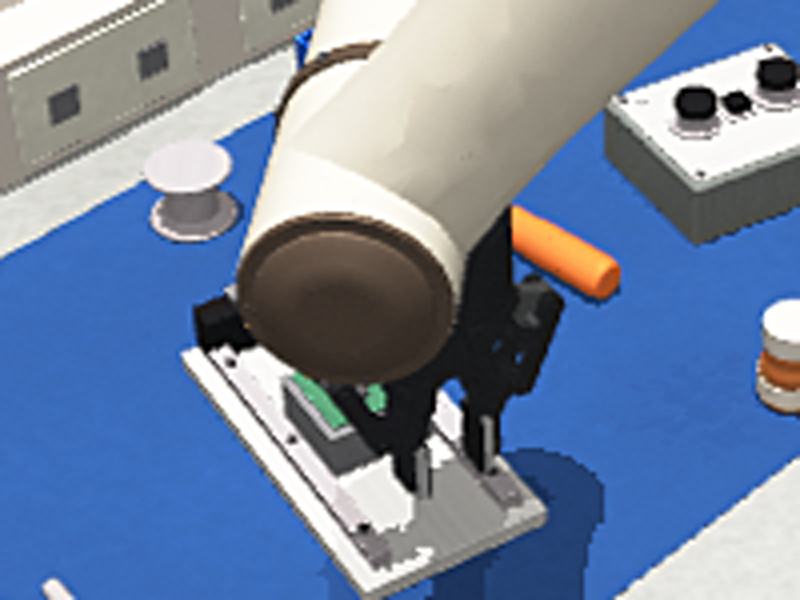

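The picture shows both fingers behind the carrier, at crop (420,480) and (488,450), clear of the rails. Next I lower them and push.

Request:
arm_command([
  {"grip": 0.35,"linear": [-5,0,10],"rot": [0,0,0]},
  {"grip": 0.35,"linear": [-15,0,20],"rot": [0,0,0]},
  {"grip": 0.35,"linear": [-27,0,20],"rot": [0,0,0]},
  {"grip": 0.35,"linear": [-36,0,20],"rot": [0,0,0]},
  {"grip": 0.35,"linear": [-43,0,20],"rot": [0,0,0]},
  {"grip": 0.35,"linear": [-50,0,20],"rot": [0,0,0]},
  {"grip": 0.35,"linear": [-58,0,20],"rot": [0,0,0]},
  {"grip": 0.35,"linear": [-66,0,20],"rot": [0,0,0]},
  {"grip": 0.35,"linear": [-74,0,20],"rot": [0,0,0]},
  {"grip": 0.35,"linear": [-80,0,20],"rot": [0,0,0]},
])

```text
clock: 6.3
position: [549.2, 170.7, 25.5]
ee_rot: [0.113, 0.994, -0.001, -0.001]
contact_force: [-6.3, 2.0, 5.5]
gripper_width: 30.1
grasp_force: 2.9
```

Run:
```python
from h import *
s=st(); print(rel(jig(19,0,25),77.2))
```

```text
6.3 [549.2 170.7  25.5] jig [-10.9, -2.8] F [-6.3  2.   5.5] w 30.1 0.1
(array([-29.9,   2.9,   0.4]), array([-0.002, -0.002, -0.004]))
```

Request:
arm_command([
  {"grip": 0.35,"linear": [-6,1,0],"rot": [0,0,0]},
  {"grip": 0.35,"linear": [-12,2,0],"rot": [0,0,0]},
  {"grip": 0.35,"linear": [-17,2,0],"rot": [0,0,0]},
  {"grip": 0.35,"linear": [-20,2,0],"rot": [0,0,0]},
  {"grip": 0.35,"linear": [-22,2,0],"rot": [0,0,0]},
  {"grip": 0.35,"linear": [-24,2,0],"rot": [0,0,0]},
  {"grip": 0.35,"linear": [-25,2,0],"rot": [0,0,0]},
  {"grip": 0.35,"linear": [-25,2,0],"rot": [0,0,0]},
])

```text
clock: 7.3
position: [575.2, 167.3, 25.3]
ee_rot: [0.113, 0.994, 0.0, 0.0]
contact_force: [-3.2, 0.8, 1.6]
gripper_width: 29.9
grasp_force: 1.7
```

Run:
```python
from h import *
s=st()
```

```text
7.3 [575.2 167.3  25.3] jig [15.2, -0.4] F [-3.2  0.8  1.6] w 29.9 -0.0
```

Not yet against the stop. I keep pushing in 1 mm steps.

Request:
arm_command([
  {"grip": 0.35,"linear": [-1,0,0],"rot": [0,0,0]},
  {"grip": 0.35,"linear": [-2,0,0],"rot": [0,0,0]},
  {"grip": 0.35,"linear": [-3,0,0],"rot": [0,0,0]},
  {"grip": 0.35,"linear": [-4,0,0],"rot": [0,0,0]},
  {"grip": 0.35,"linear": [-4,0,0],"rot": [0,0,0]},
])

```text
clock: 7.92
position: [579.3, 166.4, 25.3]
ee_rot: [0.113, 0.994, 0.0, 0.0]
contact_force: [-2.1, 0.7, 2.3]
gripper_width: 30.1
grasp_force: 1.5
```

Run:
```python
from h import *
s=st()
p=imaging.get_image('top');save(p,'top5.png',(212,195,312,295),6)
```

```text
7.92 [579.3 166.4  25.3] jig [19.3, -0.3] F [-2.1  0.7  2.3] w 30.1 -0.0
```

View pics/top5.png

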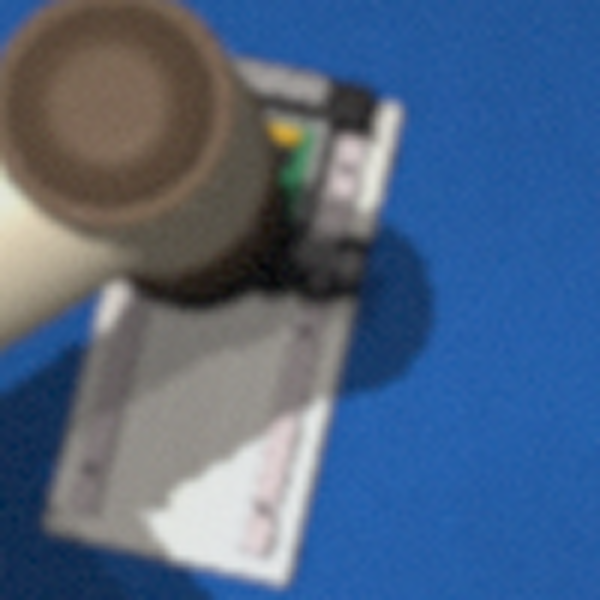

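The carrier's gold strip at crop (285,132) is close to the end block, with a small gap visible. I continue in small steps until the force rises.

Request:
arm_command([
  {"grip": 0.35,"linear": [-1,0,0],"rot": [0,0,0]},
  {"grip": 0.35,"linear": [-2,0,0],"rot": [0,0,0]},
  {"grip": 0.35,"linear": [-3,0,0],"rot": [0,0,0]},
  {"grip": 0.35,"linear": [-3,0,0],"rot": [0,0,0]},
])

```text
clock: 8.48
position: [579.3, 166.3, 25.3]
ee_rot: [0.113, 0.994, -0.0, -0.002]
contact_force: [-10.8, 4.9, 7.1]
gripper_width: 30.1
grasp_force: 6.1
```

Request:
arm_command([
  {"grip": 0.35,"linear": [-1,0,0],"rot": [0,0,0]},
  {"grip": 0.35,"linear": [-2,0,0],"rot": [0,0,0]},
  {"grip": 0.35,"linear": [-3,0,0],"rot": [0,0,0]},
  {"grip": 0.35,"linear": [-3,0,0],"rot": [0,0,0]},
])

```text
clock: 8.98
position: [579.3, 166.2, 25.3]
ee_rot: [0.113, 0.994, -0.001, -0.005]
contact_force: [-19.8, 10.4, 12.7]
gripper_width: 29.8
grasp_force: 10.8
```

Firmly stopped at the end block. I back off, rise and look.

Request:
arm_command([
  {"grip": 0.35,"linear": [4,0,0],"rot": [0,0,0]},
  {"grip": 0.35,"linear": [9,0,0],"rot": [0,0,0]},
  {"grip": 0.35,"linear": [20,0,0],"rot": [0,0,0]},
  {"grip": 0.35,"linear": [38,0,0],"rot": [0,0,0]},
  {"grip": 0.35,"linear": [45,0,-30],"rot": [0,0,0]},
  {"grip": 0.5,"linear": [45,0,-85],"rot": [0,0,0]},
  {"grip": 0.52,"linear": [45,-50,-125],"rot": [0,0,0]},
  {"grip": 0.52,"linear": [45,-110,-125],"rot": [0,0,0]},
  {"grip": 0.52,"linear": [45,-170,-125],"rot": [0,0,0]},
  {"grip": 0.52,"linear": [45,-170,-125],"rot": [0,0,0]},
])

```text
clock: 10.22
position: [501.3, 6.4, 150.6]
ee_rot: [0.116, 0.993, 0.0, 0.0]
contact_force: [0.2, 0.2, -0.8]
gripper_width: 44.2
grasp_force: 0.0
```

Run:
```python
from h import *
s=st(); print(s['ee_rot'])
K=[577.1,-158.8,120]
print(rel(K,75.4))
p=imaging.get_image('top');save(p,'top6.png',(212,195,412,295),4)
for q in('carrier_mid','jig'):print([(r['score'],r['pixel'],[float((atz(p,r['pixel'],28 if q[0]=='c' else 0)-J)@v) for v in (jx,jy)]) for r in models.tip_of(p,q)[:1]])
```

```text
10.22 [501.3   6.4 150.6] jig [-21.3, -173.6] F [ 0.2  0.2 -0.8] w 44.2 0.05
[1.15958883e-01 9.93253996e-01 6.73658709e-05 1.81657236e-04]
(array([-111.8, -143.3,   30.6]), array([0.   , 0.   , 0.022]))
[(0.69, [253.1, 222.8], [63.574753632316046, 2.6952021794834673])]
[(0.71, [248.9, 249.4], [-4.943656092677133, 0.963334534299372])]
```

View pics/top6.png

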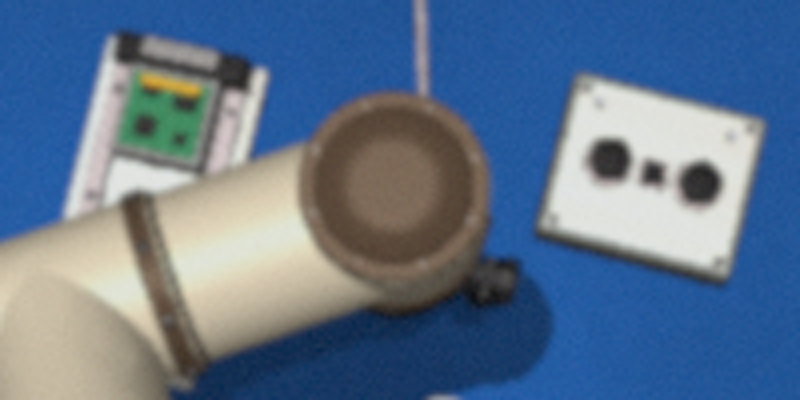

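Carrier is home: the board's far edge at crop (170,75) is against the end block. Now over the start keys.

Request:
arm_command([
  {"grip": 0.61,"linear": [-35,-40,0],"rot": [0,0,0]},
  {"grip": 0.61,"linear": [-70,-85,0],"rot": [0,0,0.022]},
  {"grip": 0.61,"linear": [-100,-125,10],"rot": [0,0,0.022]},
  {"grip": 0.61,"linear": [-112,-143,25],"rot": [0,0,0.022]},
  {"grip": 0.61,"linear": [-112,-143,45],"rot": [0,0,0.022]},
  {"grip": 0.61,"linear": [-112,-143,65],"rot": [0,0,0.022]},
  {"grip": 0.61,"linear": [-112,-143,70],"rot": [0,0,0.022]},
  {"grip": 0.61,"linear": [-112,-143,70],"rot": [0,0,0.022]},
])

```text
clock: 11.38
position: [579.8, -154.1, 80.1]
ee_rot: [0.124, 0.992, -0.0, -0.0]
contact_force: [0.0, -0.2, -0.6]
gripper_width: 52.1
grasp_force: 0.0
```

Run:
```python
from h import *
s=st(); print(rel([577.1,-158.8,70],75.4))
p=imaging.get_image('side');save(p,'side7.png',(310,170,430,260),6)
```

```text
11.38 [ 579.8 -154.1   80.1] jig [90.9, -312.8] F [ 0.  -0.2 -0.6] w 52.1 0.02
(array([ 1.5, -5.2, 10.1]), array([-0.   , -0.   ,  0.007]))
```

View pics/side7.png

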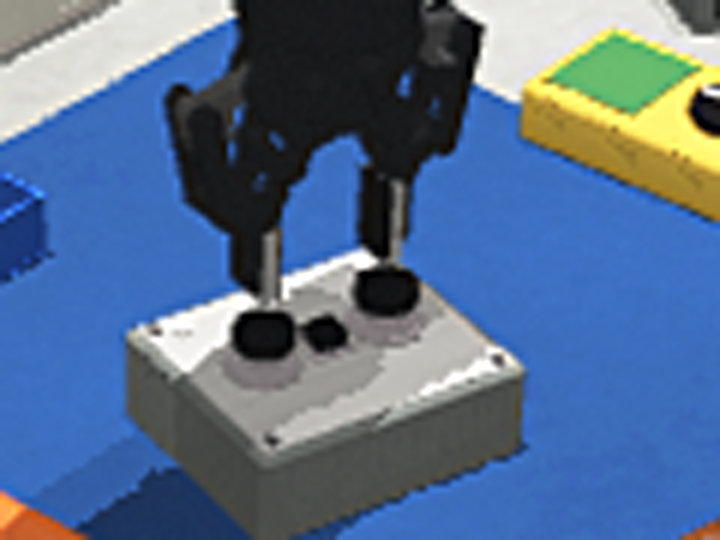

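The fingers stand just above the two round keys (keys at crop (265,325) and (387,282)), about 5 mm off along the key line, with the stop key free between them. I correct that and lower slowly.

Request:
arm_command([
  {"grip": 0.61,"linear": [1.5,-5,0],"rot": [0,0,0.007]},
  {"grip": 0.61,"linear": [1.5,-5,6],"rot": [0,0,0.007]},
  {"grip": 0.61,"linear": [1.5,-5,11],"rot": [0,0,0.007]},
  {"grip": 0.61,"linear": [1.5,-5,14],"rot": [0,0,0.007]},
  {"grip": 0.61,"linear": [1.5,-5,16],"rot": [0,0,0.007]},
  {"grip": 0.61,"linear": [1.5,-5,16],"rot": [0,0,0.007]},
])

```text
clock: 12.18
position: [576.8, -159.5, 64.1]
ee_rot: [0.128, 0.992, -0.0, -0.0]
contact_force: [0.8, -1.1, 0.2]
gripper_width: 52.0
grasp_force: 0.0
```

Run:
```python
from h import *
s=st(); print(rel([577.1,-158.8,60],75.4),s['wrist_torque'])
p=imaging.get_image('side');save(p,'side8.png',(310,170,430,260),6)
```

```text
12.18 [ 576.8 -159.5   64.1] jig [89.2, -318.6] F [ 0.8 -1.1  0.2] w 52.0 -0.0
(array([-0.1,  0.7,  4.1]), array([-0.   , -0.   , -0.001])) [ 0.03512631  0.01520789 -0.00519723]
```

View pics/side8.png

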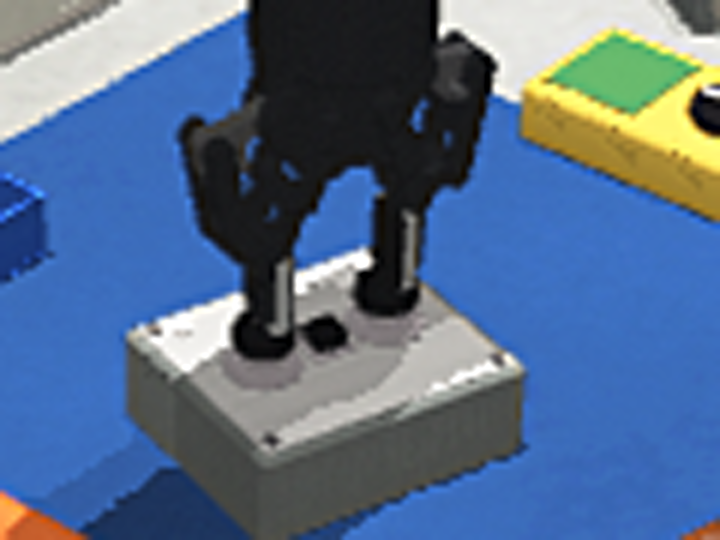

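Fingertips are on both round keys, at crop (270,325) and (393,280), about 2 mm off, and the stop key is clear. Now the press.

Request:
arm_command([
  {"grip": 0.61,"linear": [0,1.5,0],"rot": [0,0,0]},
  {"grip": 0.61,"linear": [0,1.5,2],"rot": [0,0,0]},
  {"grip": 0.61,"linear": [0,1.5,4],"rot": [0,0,0]},
  {"grip": 0.61,"linear": [0,1.5,4],"rot": [0,0,0]},
])

```text
clock: 12.72
position: [577.7, -157.9, 60.7]
ee_rot: [0.128, 0.992, 0.0, 0.0]
contact_force: [-0.1, 1.4, 3.6]
gripper_width: 52.1
grasp_force: 1.8
```

Request:
arm_command([
  {"grip": 0.61,"linear": [0,0,2],"rot": [0,0,0]},
  {"grip": 0.61,"linear": [0,0,4],"rot": [0,0,0]},
  {"grip": 0.61,"linear": [0,0,4],"rot": [0,0,0]},
])

```text
clock: 13.1
position: [577.7, -157.9, 56.7]
ee_rot: [0.128, 0.992, 0.0, 0.0]
contact_force: [-1.1, 1.6, 5.8]
gripper_width: 52.5
grasp_force: 3.0
```

Request:
arm_command([
  {"grip": 0.61,"linear": [0,0,2],"rot": [0,0,0]},
  {"grip": 0.61,"linear": [0,0,4],"rot": [0,0,0]},
  {"grip": 0.61,"linear": [0,0,4],"rot": [0,0,0]},
])

```text
clock: 13.48
position: [577.8, -157.9, 55.5]
ee_rot: [0.127, 0.992, -0.0, 0.001]
contact_force: [-6.0, 4.2, 20.1]
gripper_width: 52.0
grasp_force: 9.5
```

Run:
```python
from h import *
s=st(); print(Ro.from_quat(s['ee_rot']).inv().apply(s['wrist_torque']),Ro.from_quat(s['ee_rot']).inv().apply(s['contact_force']))
p=imaging.get_image('side');save(p,'side9.png',(310,170,430,260),6)
```

```text
13.47 [ 577.8 -157.9   55.5] jig [89.7, -316.9] F [-6.   4.2 20.1] w 52.0 0.0
[-0.84505575  1.87445371  0.05665407] [  6.83624551   2.49896662 -20.06730022]
```

View pics/side9.png

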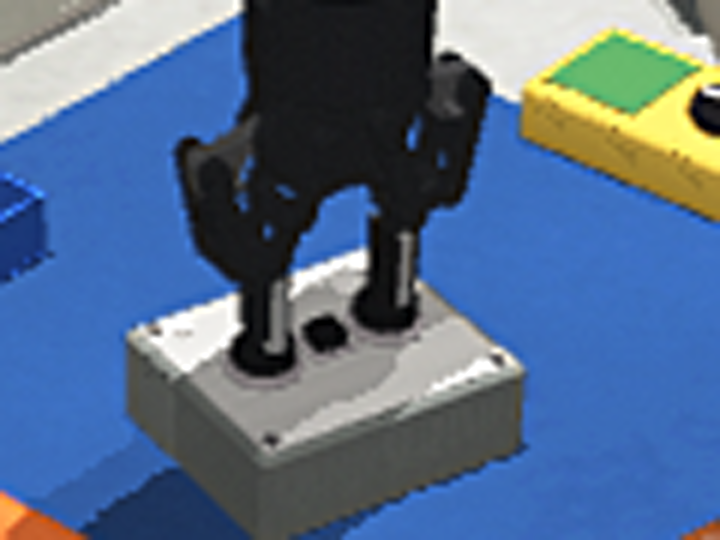

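Request:
arm_command([
  {"grip": 0.61,"linear": [0,0,0],"rot": [0,0,0]},
  {"grip": 0.61,"linear": [0,0,0],"rot": [0,0,0]},
  {"grip": 0.61,"linear": [0,0,0],"rot": [0,0,0]},
  {"grip": 0.61,"linear": [0,0,0],"rot": [0,0,0]},
  {"grip": 0.61,"linear": [0,0,0],"rot": [0,0,0]},
  {"grip": 0.61,"linear": [0,0,0],"rot": [0,0,0]},
  {"grip": 0.61,"linear": [0,0,0],"rot": [0,0,0]},
  {"grip": 0.61,"linear": [0,0,0],"rot": [0,0,0]},
  {"grip": 0.61,"linear": [0,0,0],"rot": [0,0,0]},
  {"grip": 0.61,"linear": [0,0,0],"rot": [0,0,0]},
])

```text
clock: 14.78
position: [577.8, -158.0, 55.5]
ee_rot: [0.127, 0.992, -0.0, 0.001]
contact_force: [-4.6, 4.5, 18.4]
gripper_width: 52.0
grasp_force: 9.5
```

Both keys are down by the same amount and the stop key is untouched at crop (325,333). Keep holding.

Request:
arm_command([
  {"grip": 0.61,"linear": [0,0,0],"rot": [0,0,0]},
  {"grip": 0.61,"linear": [0,0,0],"rot": [0,0,0]},
  {"grip": 0.61,"linear": [0,0,0],"rot": [0,0,0]},
  {"grip": 0.61,"linear": [0,0,0],"rot": [0,0,0]},
  {"grip": 0.61,"linear": [0,0,0],"rot": [0,0,0]},
  {"grip": 0.61,"linear": [0,0,0],"rot": [0,0,0]},
  {"grip": 0.61,"linear": [0,0,0],"rot": [0,0,0]},
  {"grip": 0.61,"linear": [0,0,0],"rot": [0,0,0]},
  {"grip": 0.61,"linear": [0,0,0],"rot": [0,0,0]},
  {"grip": 0.61,"linear": [0,0,0],"rot": [0,0,0]},
])

```text
clock: 16.02
position: [577.8, -157.9, 55.5]
ee_rot: [0.127, 0.992, -0.0, 0.001]
contact_force: [-5.7, 4.2, 18.9]
gripper_width: 52.1
grasp_force: 9.5
```

Request:
arm_command([
  {"grip": 0.61,"linear": [0,0,0],"rot": [0,0,0]},
  {"grip": 0.61,"linear": [0,0,0],"rot": [0,0,0]},
  {"grip": 0.61,"linear": [0,0,0],"rot": [0,0,0]},
  {"grip": 0.61,"linear": [0,0,0],"rot": [0,0,0]},
  {"grip": 0.61,"linear": [0,0,0],"rot": [0,0,0]},
  {"grip": 0.61,"linear": [0,0,0],"rot": [0,0,0]},
  {"grip": 0.61,"linear": [0,0,0],"rot": [0,0,0]},
  {"grip": 0.61,"linear": [0,0,0],"rot": [0,0,0]},
  {"grip": 0.61,"linear": [0,0,0],"rot": [0,0,0]},
  {"grip": 0.61,"linear": [0,0,0],"rot": [0,0,0]},
])

```text
clock: 17.27
position: [577.8, -157.9, 55.5]
ee_rot: [0.127, 0.992, -0.0, 0.001]
contact_force: [-5.5, 3.4, 19.1]
gripper_width: 52.2
grasp_force: 9.5
```

Request:
arm_command([
  {"grip": 0.61,"linear": [0,0,-15],"rot": [0,0,0]},
  {"grip": 0.61,"linear": [0,0,-50],"rot": [0,0,0]},
  {"grip": 0.61,"linear": [0,0,-95],"rot": [0,0,0]},
  {"grip": 0.61,"linear": [60,0,-120],"rot": [0,0,0]},
  {"grip": 0.61,"linear": [120,0,-120],"rot": [0,0,0]},
  {"grip": 0.61,"linear": [120,0,-120],"rot": [0,0,0]},
  {"grip": 0.61,"linear": [120,0,-120],"rot": [0,0,0]},
])

```text
clock: 18.15
position: [461.3, -127.7, 172.5]
ee_rot: [0.128, 0.992, -0.0, 0.0]
contact_force: [0.9, -0.4, 0.2]
gripper_width: 51.7
grasp_force: 0.0
```

Run:
```python
from h import *
s=st()
p=imaging.get_image('side');save(p,'side10.png',(180,170,440,350),3)
```

```text
18.15 [ 461.3 -127.7  172.5] jig [-30.5, -313.3] F [ 0.9 -0.4  0.2] w 51.7 0.04
```

View pics/side10.png

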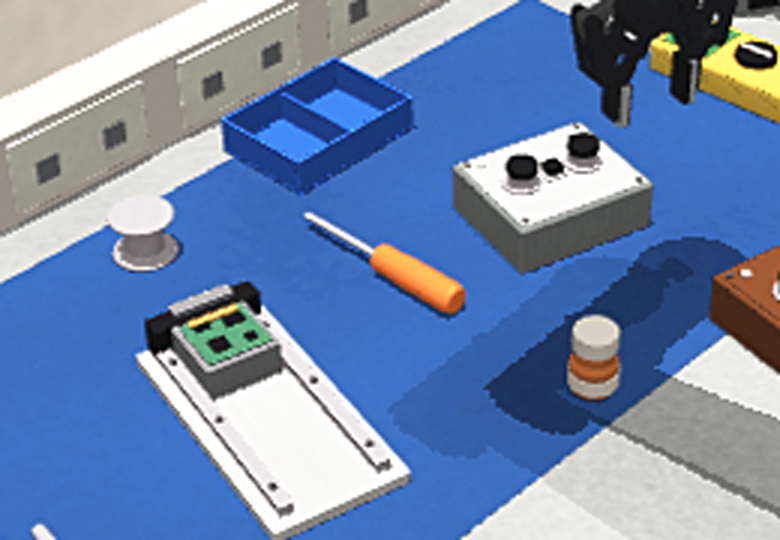

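The carrier is home against the block at crop (228,340). Both keys are up again at (522,167) and (583,147), the bystanders are where they were, and the gripper is clear. Handing in.

```bash
python3 -c "
from bench import job
print(job.job_done())"
```

```text
the job is handed in; nothing more can be done
None
```

The carrier sits home against the end block, both start keys were pressed fully down together, held for about 3.8 s and released, the stop key and bystanders were left untouched, and the job was handed in at about 18 s on the robot's clock.

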